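# Aim the bench magnifier at the big bearing

## Task

Bring the bench magnifier to bear on the bigger of the two bearings for inspection: swing its arm round and tip its lens until the lens faces the bearing squarely, that is, a line through the middle of the lens at right angles to the glass meets the middle of the bearing. If the spray can or the oil bottle stands in the way of the arm, first stand it upright elsewhere on the bench; the magnifier must not bump into either. Keep off the glass, leave both bearings, the flange and the blue box where they lie, and let go of everything at the end.

Things in the scene. Friction and masses are not known exactly. Their poses are not given: they have to be found in the camera images.
- magnifier: Bench magnifier; origin at the centre of the underside of its round grey base (92 mm across, domed, 21 mm high), which cannot move; z up. A column 17 mm thick carries, at height 170 mm, a level arm that swivels: hub, bare bar, then a fork that straddles the round lens. Its outermost part sweeps a circle of radius 193 mm about the column; hub top 183 mm above the bench.
- bare_bar (a point): Middle of the bare aluminium bar of the arm, 42 mm from the column axis, 170 mm above the bench; its -x axis points out along the arm. The bar is 11 mm wide, 11 mm high, free from 15 mm (black hub) to 67 mm from the column axis. A good place to push the arm sideways from either side.
- tilt_axis (a point): Point on the level tilt axis in the middle of the fork, 135 mm from the column axis, 170 mm up; -x points out along the arm, y along the axis. The fork: cross-piece 91 mm wide, 67 to 74 mm from the column axis; two prongs 5 mm thick, 13 mm high, 69 to 141 mm from the column axis, outer faces 91 mm apart; knobs on the prongs make it 106 mm wide at the tilt axis.
- swivel (a joint): Swing of the arm about the upright column, rad, positive anticlockwise seen from above; at 0 the arm points along the magnifier's own -x axis, so its direction in the world is the magnifier's yaw + pi + this value. Range -2.1 to 2.1. It stays where it is left; friction 0.18 N m (about 4 N when pushed on the bare bar).
- lens_tilt (a joint): Tilt of the lens in the fork, rad. 0 = level; positive = outer edge with the tab raised, inner edge lowered: the underside looks away from the column; at tilt t it looks at a point tan(t) times the drop farther out than the tilt axis. Range -0.95 to 0.95. Stays where it is left; friction 0.08 N m (about 2 N at the rim), balanced: press the high edge down to level it.
- lens_center (a point): Centre of the round lens, on the tilt axis; its z axis is square to the glass and points up, its -x axis points to the tab. The white frame round the glass is 72 mm across outside, 57 mm inside, and reaches 7 mm above and below this point. Between the frame's inner edge and the fork's cross-piece is a gap of 25 mm.
- lens_tab (a point): Point on the top face of the black finger tab (18 mm wide, 6 mm thick) that sticks out from the lens frame at its outer edge, 36 to 58 mm from the tilt axis; this point is 50 mm from it.
- lens_glass: The glass of the lens, 57 mm across, recessed 4 mm or more below the frame's faces; origin at its centre. Do not press on it.
- big_bearing_center (a point): Centre (half-way up) of the bigger bearing, a steel ring 80 mm across and 22 mm high, lying flat on the bench, loose. This is the one to be inspected.
- small_bearing_center (a point): Centre (half-way up) of the smaller bearing, a steel ring 62 mm across and 16 mm high, lying flat on the bench, loose.
- spray_can_center (a point): Centre (half-way up) of the standing white spray can with a black cap, 66 mm across and 204 mm high, loose, about 0.35 kg; its cap is the top 46 mm, 60 mm across. z along the can.
- lube_bottle_center (a point): Centre (half-way up) of the standing oil bottle, grey-blue with a green label and a white cap, 66 mm across and 186 mm high, loose, about 0.33 kg; its cap is the top 34 mm, 34 mm across. z along the bottle.
- spray_can: The spray can; origin at the centre of its underside.
- lube_bottle: The oil bottle; origin at the centre of its underside.
- flange: Grey cast flange, 110 mm across and 30 mm high, lying on the bench, loose; origin at the centre of its underside.
- blue_box: Small blue carton, 60 x 85 x 60 mm (x, y, z), standing on the bench, loose; origin at the centre of its underside.
- bench_vise: The green bench vise on the left, fixed, up to 160 mm high. It fills the bench from x = 0.40 to 0.58 and left of y = 0.07.
- bench_grinder: The grey bench grinder on the right, fixed, up to 245 mm high. It fills the bench nearer the robot than x = 0.49 and right of y = -0.08. The bench top ends at x = 0.74, y = 0.26 and y = -0.38.

How it is judged (in metres and radians):
At the end, for the whole second after the job is handed in: The line through the lens's centre square to the glass passes the big bearing's centre by less than 12 mm along and 12 mm across the arm; arm and lens are at rest; the spray can and the oil bottle stand upright (within 0.1 rad) on the bench top (x of big_bearing_center in the frame of lens_center between -0.012 and 0.012 m and y of big_bearing_center in the frame of lens_center between -0.012 and 0.012 m and velocity of joint swivel between -0.05 and 0.05 rad/s and velocity of joint lens_tilt between -0.05 and 0.05 rad/s and angle between each of spray_can_center, lube_bottle_center's own z axis and vertical below 0.1 rad and height (world z) of spray_can_center between 0.097 and 0.107 m and height (world z) of lube_bottle_center between 0.088 and 0.098 m); the robot touches nothing.
It fails at once if a bearing is shifted by more than 12 mm (distance of any of big_bearing_center, small_bearing_center from where it was at the start of the episode above 0.012 m).
It fails at once if the flange or the blue box is shifted by more than 20 mm (distance of any of flange, blue_box from where it was at the start of the episode above 0.02 m).
It fails at once if the magnifier bumps against the spray can or the oil bottle (over 1.5 N) (contact force between magnifier and spray_can above 1.5 N or contact force between magnifier and lube_bottle above 1.5 N).
It fails at once if the spray can or the oil bottle tips by more than 0.5 rad (angle between any of spray_can_center, lube_bottle_center's own z axis and vertical above 0.5 rad).
It fails at once if a finger presses on the glass (over 1.5 N) (contact force between the fingers and lens_glass above 1.5 N).
It also fails if it takes over 54 s, if anything falls off the work surface, if the arm or the gripper's body presses on something with over 40 N, if the wrist force passes 120 N, or if a joint passes its speed limit or range.

## Robot

A 6-joint arm with a two-finger parallel gripper is mounted at the origin on the work surface; the furniture and walls round the work are solid. World frame = base frame: x ahead of the robot, y to its left, z up, the work surface at z = 0. Lengths are in mm, angles in rad, forces in N, time in s.
With the tool pointing down it reaches from about 350 to 925 mm from the base axis. Payload 6.4 kg.
Tool frame: the origin (TCP) lies at the very end of the fingers, on their centre line; the grasp point (between the pads) lies 19 mm behind it; z points along the fingers, y is the line along which they close (so a half turn about z gives the same grasp; the last joint's range is limited). The gripper opens to 85 mm and grips with 20 to 120 N. Pads are 22 mm wide; open, the fingers measure 114 mm over their backs; the gripper's body (76 mm by 85 mm) begins 54 mm behind the grasp point. The pads swing forward as they close: fully open they stand 13 mm farther back than shut.
Start: joints at [1.04, 0.245, 1.558, -0, 1.339, -0.174], TCP at [227.028, 609.075, 231.29] pointing down, gripper open.
Joint ranges: [-3.13, 3.13], [-1.02, 2.26], [0.13, 2.54], [-0.95, 4.09], [0.21, 2.88], [-2.74, 2.74]. Speed limits (rad/s): [2.57, 2.57, 3.14, 3.14, 3.14, 3.14].

## Interface

Orientations are given as a rotation vector (axis times angle).
In Python, from workcell import arm gives the robot as it stands. Calls block until the motion is done:
- arm.reach(position, orientation): joint-space move of the TCP to a pose.
- arm.move_l(position, max_speed=150, attitude=None): straight line of the TCP; attitude=None keeps the orientation; max_speed is the mean speed in mm/s.
- arm.goto_joints(angles): joint-space move.
- arm.grip(opening, effort=None): finger opening in mm; effort is the grip in N (None keeps the last); returns when the fingers have stopped.
- arm.sleep(seconds).
- arm.solve_ik(position, orientation): joint angles nearest the present ones, or None.
- arm.get_obs(): the state.
- arm.grab_frame(name): name is "side" or "top"; returns a dict with "image" (420x560x3 uint8, red, green, blue), "depth" (420x560 float32, mm along the optical axis (not along the pixel's ray), 0 where there is no reading), "vfov" (degrees; the focal length in pixels is half the picture's height over the tangent of half this angle, whatever the lens; pixels are square), "cx", "cy" (the principal point, pixels), "world_from_camera" (4x4, takes a point from camera to world coordinates). Camera axes: x right, y up, looking along -z (the intrinsics and any distortion apply to the point x, -y, -z); pixel columns grow to the right and rows downward; lengths in mm; the calibration is good to about 2 mm. A picture is of the moment at which its call begins.
A pose or a line that the arm cannot do raises arm.PlanningError and nothing moves.
- arm.hand_in(): hands the job in; it is judged then, once.
The state is a dict: "t": time; "qpos": joint angles; "qd": joint speeds; "joint_torque": joint torques, N m; "position": TCP position; "orientation": TCP orientation; "wrist_force": force on the tool from outside, world axes, zero at the start; "ft_torque": the same for the moment, N m; "gripper_width": finger opening in mm; "gripper_force": force on a finger pad.
Only numpy, scipy, OpenCV 4.12 (cv2) and the standard library are available. Lean on these libraries where they do the work, as an engineer would, in place of code of your own. Each camera call takes 0.05 s, during which the arm holds its last target. There are 200 camera calls.

## Working session

There is one attempt and no reset: what is moved stays moved. The work goes in short steps, each a Python script; the robot and the scene stay as the last script left them, time stands still between calls to the robot, and variables do not carry over. Pictures are saved under pics/ and viewed, at most 10 in all, crops included, and the job is handed in when it is done.

```bash
mkdir -p pics; ls
cat > h.py <<'E'
import numpy as np, cv2
from workcell import arm
def cap(n):
    f=arm.grab_frame(n); return f
def world(f):
    d=f["depth"]; h,w=d.shape; F=h/2/np.tan(np.radians(f["vfov"])/2)
    v,u=np.mgrid[:h,:w]
    P=np.stack([(u-f["cx"])/F*d,-(v-f["cy"])/F*d,-d,np.ones_like(d)],-1)@np.array(f["world_from_camera"]).T
    P=P[...,:3]; P[d==0]=np.nan; return P
E
python3 - <<'E'
from h import *
import pickle
fs={n:cap(n) for n in("top","side")}
pickle.dump(fs,open("f0.pkl","wb"))
for n,f in fs.items():
    cv2.imwrite(f"pics/{n}0.png",cv2.resize(f["image"][...,::-1],None,fx=1.4,fy=1.4))
    print(n,{k:v for k,v in f.items() if k not in("image","depth")}, (f["depth"]==0).mean())
print(arm.get_obs())
E
```

```text
pics
top {'vfov': 53.739499425129694, 'cx': 272.7810781508937, 'cy': 206.06228923422915, 'world_from_camera': array([[ 3.38195207e-01,  9.06201631e-01, -2.53816088e-01,
         2.42375865e+02],
       [-9.41064992e-01,  3.24355161e-01, -9.58666335e-02,
        -1.49940857e+02],
       [-4.54794168e-03,  2.71279070e-01,  9.62489991e-01,
         1.10403484e+03],
       [ 0.00000000e+00,  0.00000000e+00,  0.00000000e+00,
         1.00000000e+00]])} 0.004081632653061225
side {'vfov': 49.416801466691695, 'cx': 276.6585674275427, 'cy': 212.98067593899145, 'world_from_camera': array([[-9.99181270e-01, -1.11173917e-02,  3.88997813e-02,
         5.31538936e+02],
       [ 3.89516173e-02, -5.24216037e-01,  8.50694022e-01,
         8.51846045e+02],
       [ 1.09343905e-02,  8.51512742e-01,  5.24219886e-01,
         6.83379494e+02],
       [ 0.00000000e+00,  0.00000000e+00,  0.00000000e+00,
         1.00000000e+00]])} 0.004379251700680272
{'t': 0.1, 'qpos': array([ 1.03989158e+00,  2.45731406e-01,  1.55890335e+00,  1.79813884e-05,
        1.33872184e+00, -1.74128718e-01]), 'qd': array([-0.00022097, -0.00065141, -0.0033632 , -0.00234792,  0.00310543,
       -0.00082981]), 'joint_torque': array([-6.09687754e-05, -4.30671251e+01, -3.27130222e+01, -1.34429915e-04,
        2.89511023e-03, -4.78820780e-06]), 'position': array([226.76165629, 608.61908231, 230.29268804]), 'orientation': array([-5.57350124e-01, -3.09112102e+00,  2.59040789e-03]), 'wrist_force': array([-0.77837677,  0.98418239,  0.17577137]), 'ft_torque': array([ 0.00056172, -0.00413244, -0.02856595]), 'gripper_force': 0.0, 'gripper_width': 85.40992648180224}
```

View pics/top0.png

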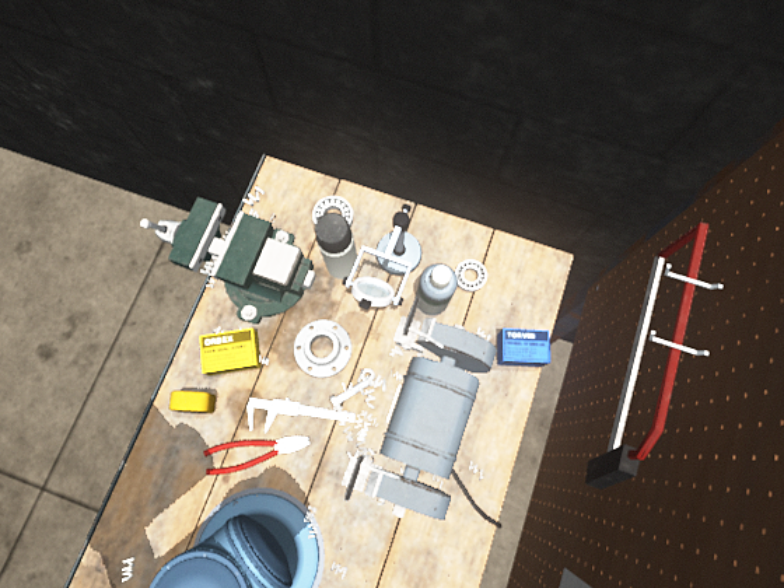

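View pics/side0.png

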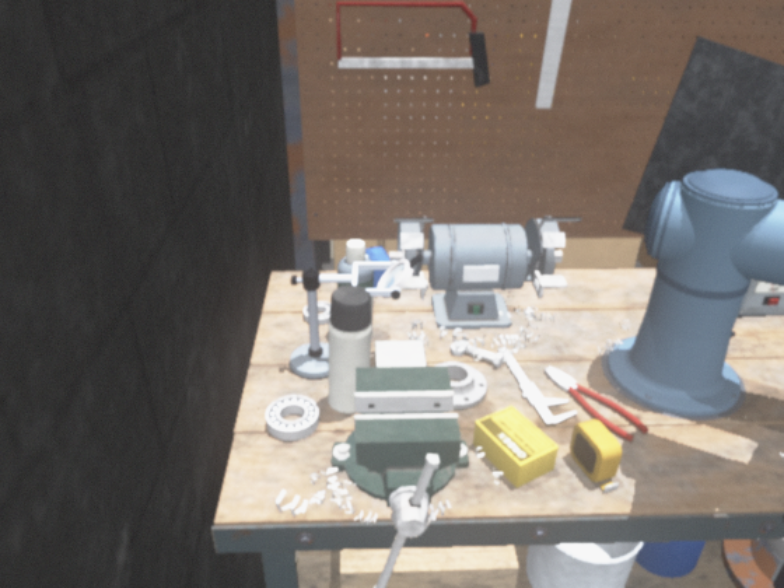

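The top view shows the big bearing at display pixel (333,212), partly hidden by the spray can (cap at 332,228). The magnifier column is at (400,225) with its lens toward the robot at (375,290). The bottle is at (438,283), the small bearing at (471,275), the flange at (322,347) and the blue box at (525,347). Next I'll measure them with depth.

Run:
```python
from h import *
import pickle
from scipy.optimize import least_squares
fs=pickle.load(open("f0.pkl","rb"))
def circ(p,r=None):
    f=lambda a:np.hypot(p[:,0]-a[0],p[:,1]-a[1])-(a[2] if r is None else r)
    x0=list(p[:,:2].mean(0))+([30] if r is None else [])
    s=least_squares(f,x0,loss="soft_l1"); return s.x.round(1),len(p),round(float(np.median(abs(s.fun))),2)
W={n:world(f) for n,f in fs.items()}
for n in W:
    P=W[n]; h=P[...,2]
    # component listing in world xy region at height bands
    reg=(P[...,0]>420)&(P[...,0]<760)&(P[...,1]>-390)&(P[...,1]<270)
    print(n,"bench z",np.nanmedian(P[reg&(h<10)][:,2]))
    for lo,hi in((10,28),(155,182),(182,192),(192,215)):
        m=(reg&(h>lo)&(h<hi)).astype(np.uint8)
        k,l,s,c=cv2.connectedComponentsWithStats(m)
        for i in range(1,k):
            if s[i,4]<12: continue
            p=P[l==i]
            print(lo,hi,"px",c[i].round(),s[i,4],"med",np.median(p,0).round(),"min",p.min(0).round(),"max",p.max(0).round())
```

```text
top bench z -1.3959996842957025
10 28 px [186. 136.] 12 med [640. 264.  17.] min [635. 252.  15.] max [645. 270.  25.]
10 28 px [237. 149.] 297 med [656. 116.  19.] min [612.  66.  10.] max [679. 145.  24.]
10 28 px [202. 169.] 118 med [562. 181.  15.] min [550. 156.  10.] max [578. 205.  24.]
10 28 px [274. 174.] 84 med [618. -13.  15.] min [597. -21.  10.] max [647.  -2.  21.]
10 28 px [292. 179.] 246 med [620. -66.  16.] min [588. -89.  10.] max [657. -35.  28.]
10 28 px [280. 190.] 112 med [580. -45.  14.] min [568. -72.  10.] max [588. -12.  20.]
10 28 px [336. 196.] 282 med [ 615. -197.   13.] min [ 583. -225.   10.] max [ 645. -164.   21.]
10 28 px [243. 196.] 27 med [525.  44.  20.] min [522.  29.  10.] max [535.  71.  28.]
10 28 px [189. 213.] 289 med [429. 149.  18.] min [420. 108.  10.] max [460. 254.  28.]
10 28 px [309. 223.] 19 med [ 516. -152.   17.] min [ 512. -168.   11.] max [ 530. -131.   27.]
10 28 px [233. 232.] 36 med [427.  36.  11.] min [420.  20.  10.] max [436.  54.  15.]
10 28 px [243. 236.] 12 med [425.   8.  12.] min [420.  -1.  11.] max [433.  13.  13.]

[... 4050 characters left out ...]
.  185.] min [ 528. -159.  182.] max [ 559. -124.  188.]
182 192 px [287. 194.] 86 med [469. -23. 186.] min [453. -76. 182.] max [479.  -9. 192.]
182 192 px [221. 194.] 42 med [615. -44. 183.] min [605. -58. 182.] max [627. -32. 185.]
182 192 px [249. 223.] 129 med [551.  84. 187.] min [521.  66. 182.] max [578.  90. 192.]
192 215 px [294. 161.] 98 med [ 442. -189.  195.] min [ 424. -204.  192.] max [ 462. -160.  213.]
192 215 px [294. 167.] 55 med [ 447. -153.  195.] min [ 427. -158.  192.] max [ 464. -147.  198.]
192 215 px [293. 188.] 102 med [456. -36. 199.] min [439. -64. 192.] max [470. -14. 215.]
192 215 px [250. 213.] 452 med [549.  69. 203.] min [521.  33. 192.] max [578.  91. 206.]
```

```bash
cat >> h.py <<'E'
from scipy.optimize import least_squares
def circ(p,r=None):
    f=lambda a:np.hypot(p[:,0]-a[0],p[:,1]-a[1])-(a[2] if r is None else r)
    x0=list(p[:,:2].mean(0))+([30] if r is None else [])
    s=least_squares(f,x0,loss="soft_l1"); return s.x.round(1),len(p),round(float(np.median(abs(s.fun))),2)
def sel(P,x,y,z):
    P=P.reshape(-1,3); m=np.ones(len(P),bool)
    for i,r in enumerate((x,y,z)): m&=(P[:,i]>r[0])&(P[:,i]<r[1])
    return P[m]
def rim(p):  # outer hull of a flat disc, as points
    h=cv2.convexHull(p[:,:2].astype(np.float32))[:,0]; return h
def hullc(p,r=None):
    (c,rad)=cv2.minEnclosingCircle(p[:,:2].astype(np.float32)); return np.round(c,1),round(rad,1),len(p)
E
python3 - <<'E'
from h import *
import pickle
fs=pickle.load(open("f0.pkl","rb"))
W={n:world(f) for n,f in fs.items()}
for n,P in W.items():
    print(n)
    b=sel(P,(590,700),(55,155),(17,26)); print("big",hullc(b),circ(rim(b),40))
    b=sel(P,(570,660),(-235,-155),(11,22)); print("small",hullc(b))
    b=sel(P,(595,650),(-75,-10),(40,150)); print("column",circ(b,8.5))
    b=sel(P,(560,690),(-110,20),(5,12)); print("base",circ(b,45))
    b=sel(P,(600,640),(-70,-20),(180,188)); print("hubtop",hullc(b))
    b=sel(P,(500,600),(20,100),(200,210)); print("cantop",hullc(b),circ(rim(b)))
    b=sel(P,(500,600),(-190,-100),(181,190)); print("bottletop",hullc(b))
    b=sel(P,(400,590),(-40,110),(24,34)); print("flange",hullc(b),circ(rim(b)))
    b=sel(P,(450,620),(-400,-230),(50,66)); print("box",hullc(b),b.min(0) if len(b) else 0,b.max(0) if len(b) else 0)
    b=sel(P,(563,600),(-70,-15),(172,180)); print("bar",np.median(b,0),np.polyfit(b[:,0],b[:,1],1),len(b))
    b=sel(P,(440,575),(-110,20),(140,225)); q=b[(b[:,1]>-75)&(b[:,1]<-20)]
    for x in range(440,575,10):
        s=q[(q[:,0]>=x)&(q[:,0]<x+10)]
        if len(s): print("  x",x,len(s),"z",np.percentile(s[:,2],[5,50,95]).round(),"y",s[:,1].min().round(),s[:,1].max().round())
    s=b[(b[:,2]>160)&(b[:,2]<180)]
    for x in range(460,575,15):
        v=s[(s[:,0]>=x)&(s[:,0]<x+15)]
        if len(v): print("  fork",x,v[:,1].min().round(),v[:,1].max().round())
E
```

```text
top
big (array([640.4, 105.8]), 40.1, 230) (array([639.5, 105.4]), 24, 0.42)
small (array([ 614. , -194.3]), 31.3, 257)
column (array([613.6, -45.3]), 69, 0.37)
base (array([614.4, -44.7]), 108, 2.24)
hubtop (array([612.7, -44.9]), 13.8, 73)
cantop (array([549.9,  55.6]), 28.5, 381) (array([550. ,  55.1,  27.5]), 25, 0.36)
bottletop (array([ 539.6, -142.7]), 16.2, 137)
flange (array([465.3,  38.6]), 72.3, 74) (array([468.3,  29. ,  70.4]), 8, 1.15)
box (array([ 504.5, -328. ]), 50.7, 809) [ 463.82969634 -376.13739725   50.0690422 ] [ 545.21414852 -279.40961597   65.6292539 ]
bar [582.45133232 -45.02723947 174.66304458] [ -0.04995236 -16.0427443 ] 58
  x 440 27 z [201. 208. 214.] y -51.0 -34.0
  x 450 84 z [186. 194. 202.] y -70.0 -20.0
  x 460 72 z [180. 191. 198.] y -75.0 -21.0
  x 470 74 z [171. 177. 186.] y -74.0 -20.0
  x 480 67 z [160. 166. 172.] y -74.0 -20.0
  x 490 73 z [150. 156. 162.] y -74.0 -20.0
  x 500 37 z [149. 152. 157.] y -63.0 -22.0
  x 530 25 z [165. 173. 179.] y -74.0 -26.0
  x 540 73 z [167. 175. 178.] y -74.0 -21.0
  x 550 17 z [171. 173. 176.] y -50.0 -39.0
  
[... 882 characters left out ...]
987] [ 2.47459360e-02 -5.69238847e+01] 51
  x 440 27 z [204. 210. 214.] y -47.0 -33.0
  x 450 45 z [188. 198. 205.] y -50.0 -22.0
  x 460 56 z [184. 194. 199.] y -68.0 -20.0
  x 470 60 z [174. 180. 187.] y -74.0 -21.0
  x 480 58 z [164. 169. 174.] y -75.0 -26.0
  x 490 54 z [151. 160. 166.] y -74.0 -20.0
  x 500 22 z [151. 155. 158.] y -66.0 -42.0
  x 540 45 z [173. 176. 178.] y -74.0 -20.0
  x 550 23 z [165. 172. 176.] y -46.0 -39.0
  x 560 29 z [165. 172. 176.] y -47.0 -38.0
  x 570 10 z [168. 175. 177.] y -46.0 -39.0
  fork 460 -71.0 9.0
  fork 475 -95.0 12.0
  fork 490 -90.0 5.0
  fork 505 -88.0 5.0
  fork 520 -89.0 2.0
  fork 535 -91.0 -15.0
  fork 550 -47.0 -39.0
  fork 565 -47.0 -38.0
```

```bash
cat >> h.py <<'E'
from scipy.spatial.transform import Rotation as Ro
def ori(psi): # tool down, tool y axis at heading psi
    y=np.array([np.cos(psi),np.sin(psi),0]); z=np.array([0,0,-1.]); x=np.cross(y,z)
    return Ro.from_matrix(np.c_[x,y,z]).as_rotvec()
def st(*a):
    o=arm.get_obs(); print(*a,"t",round(o["t"],2),"p",o["position"].round(1),"F",o["wrist_force"].round(1),"w",round(o["gripper_width"],1),"gf",round(o["gripper_force"],1))
E
python3 - <<'E'
from h import *
for psi in (0,np.pi,-.3,np.pi-.3):
    for p in ([550,58,405],[550,58,172],[655,-292,405],[655,-292,174]):
        q=arm.solve_ik(p,ori(psi)); print(psi,p,None if q is None else np.round(q,2))
try:
    psi=min((0,np.pi),key=lambda a:abs((arm.solve_ik([550,58,405],ori(a)) )[5]))
    arm.move_l([227,609,400],max_speed=300)
    arm.reach([550,58,405],ori(psi)); st(psi)
    f=cap("side"); cv2.imwrite("pics/s1.png",f["image"][...,::-1])
except Exception as e: print(repr(e))
E
```

```text
0 [550, 58, 405] [-0.1  -0.07  1.58 -0.    1.63 -0.1 ]
0 [550, 58, 172] [-0.1   0.08  1.86 -0.    1.2  -0.1 ]
0 [655, -292, 405] [-0.58  0.33  1.15 -0.    1.67 -0.58]
0 [655, -292, 174] [-0.58  0.45  1.41 -0.    1.28 -0.58]
3.141592653589793 [550, 58, 405] None
3.141592653589793 [550, 58, 172] None
3.141592653589793 [655, -292, 405] [-0.58  0.33  1.15  0.    1.67  2.56]
3.141592653589793 [655, -292, 174] [-0.58  0.45  1.41  0.    1.28  2.56]
-0.3 [550, 58, 405] [-0.1  -0.07  1.58  0.    1.63  0.2 ]
-0.3 [550, 58, 172] [-0.1   0.08  1.86  0.    1.2   0.2 ]
-0.3 [655, -292, 405] [-0.58  0.33  1.15  0.    1.67 -0.28]
-0.3 [655, -292, 174] [-0.58  0.45  1.41  0.    1.28 -0.28]
2.8415926535897933 [550, 58, 405] None
2.8415926535897933 [550, 58, 172] None
2.8415926535897933 [655, -292, 405] None
2.8415926535897933 [655, -292, 174] None
TypeError("'NoneType' object is not subscriptable")
```

Run:
```python
from h import *
arm.move_l([227,609,400],max_speed=300)
arm.reach([550,58,405],ori(0)); st("above")
arm.move_l([550,58,240],max_speed=200)
arm.move_l([550,58,172],max_speed=80); st("down")
f=cap("side"); cv2.imwrite("pics/s1.png",f["image"][80:330,120:400,::-1].repeat(2,0).repeat(2,1))
```

```text
above t 3.08 p [550.   58.7 405. ] F [-0.5  0.  -0. ] w 85.5 gf 0.0
down t 5.06 p [550.5  58.  172.6] F [ 0.1 -0.  -0.1] w 85.2 gf 0.0
```

View pics/s1.png

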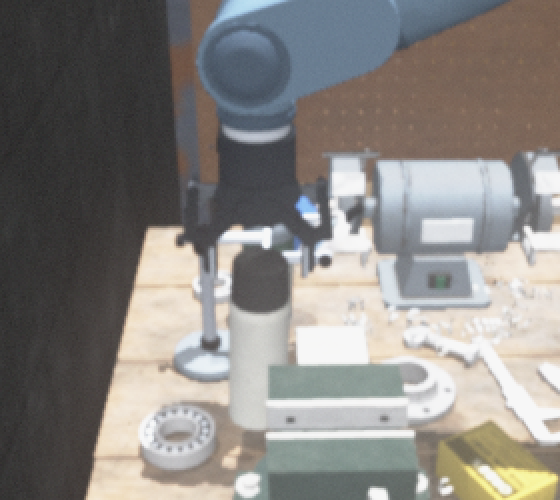

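The fingers straddle the black cap (crop pixel 260,270), and nothing else is near them. I'll grip and carry the can.

Run:
```python
from h import *
arm.grip(50,effort=45); st("grip")
z0=arm.get_obs()["position"][2]
arm.move_l([550,58,200],max_speed=60); st("lift")
if arm.get_obs()["gripper_width"]>54:
    arm.move_l([550,58,410],max_speed=200)
    arm.move_l([655,-292,410],max_speed=200); st("over")
    arm.move_l([655,-292,200],max_speed=180)
    arm.move_l([655,-292,z0+1],max_speed=40); st("down")
    arm.sleep(.2); arm.grip(85); st("open")
    arm.move_l([655,-292,300],max_speed=200)
f=cap("top"); cv2.imwrite("pics/t2.png",f["image"][80:300,150:430,::-1].repeat(2,0).repeat(2,1))
```

```text
grip t 5.48 p [550.7  57.9 173.1] F [-1.  -0.3  4.5] w 57.1 gf 49.5
lift t 6.1 p [549.9  58.  199.9] F [ 0.   0.3 -4.4] w 57.2 gf 48.5
over t 9.28 p [ 655.1 -291.2  410.4] F [ 1.1 -0.4 -3.7] w 57.6 gf 48.6
down t 11.39 p [ 655. -292.  174.] F [-0.1 -0.4 -4.3] w 57.2 gf 48.6
open t 11.98 p [ 655.4 -292.2  174.9] F [-0.5 -0.9  0.4] w 85.1 gf 0.0
```

View pics/t2.png

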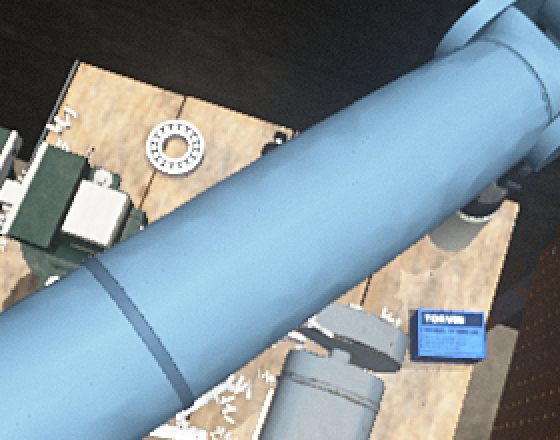

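The can stands at the right rear (crop 470,225), upright, and the big bearing is undisturbed. Before swinging the arm I'll check the vise height under the sweep.

Run:
```python
from h import *
import pickle
fs=pickle.load(open("f0.pkl","rb"))
A=np.concatenate([world(f).reshape(-1,3) for f in fs.values()])
for x in range(440,600,20):
    print(x,[int(np.nanmax(s[:,2],initial=-9)) for y in range(40,240,20) for s in [sel(A,(x,x+20),(y,y+20),(-5,260))]])
for r,a in((40,180),(40,130),(40,80)):
    a=np.radians(a); print(arm.solve_ik([614+r*np.cos(a),-45.5+r*np.sin(a),152],ori(a-np.pi/2)))
```

```text
440 [6, 5, 117, 154, 155, 155, 159, 159, 159, 158]
460 [4, 109, 120, 155, 155, 154, 158, 159, 159, 160]
480 [3, 110, 120, 154, 155, 155, 159, 159, 159, 159]
500 [164, 150, 119, 156, 154, 155, 159, 158, 160, 159]
520 [205, 204, 203, 4, -9, -9, 158, 159, 160, 159]
540 [205, 205, 204, 2, 3, 18, 157, 157, 158, 158]
560 [207, 205, 204, 2, 2, 4, 22, 26, 16, 16]
580 [167, 171, 3, 3, 3, 3, 3, 2, 17, 15]
[-0.27592504  0.15837277  1.81116107  0.          1.17205881 -1.84672137]
[-2.17780216e-01  1.86822678e-01  1.77860120e+00 -4.44089210e-16
  1.17616877e+00 -9.15911917e-01]
[-1.92171918e-01  2.58661801e-01  1.69347996e+00 -4.44089210e-16
  1.18945089e+00 -1.76389930e-02]
```

```bash
cat >> h.py <<'E'
C=np.array([614,-45.5])
def bp(a,r=40,z=153):
    a=np.radians(a); return [C[0]+r*np.cos(a),C[1]+r*np.sin(a),z]
def bo(a): return ori(np.radians(a)-np.pi/2)
E
python3 - <<'E'
from h import *
arm.move_l([655,-292,340],max_speed=200)
arm.grip(45)
arm.reach(bp(179.5,z=300),bo(179.5)); st("above")
arm.move_l(bp(179.5,z=190),max_speed=150)
arm.move_l(bp(179.5),max_speed=60); st("down")
arm.grip(5,effort=20); st("grip")
for a in np.linspace(179.5,80,12)[1:]:
    arm.move_l(bp(a),max_speed=25,attitude=bo(a)); 
    if int(a)%2: st(round(a))
st("end")
f=cap("side"); cv2.imwrite("pics/s3.png",f["image"][100:350,120:400,::-1].repeat(2,0).repeat(2,1))
E
```

```text
above t 14.79 p [574.4 -45.7 300.4] F [0.1 0.3 0.5] w 44.9 gf 0.0
down t 16.44 p [574.2 -45.2 153.1] F [-0.3 -0.5 -0.3] w 45.1 gf 0.0
grip t 16.84 p [574.3 -45.2 153.5] F [-0.3  1.3  1.7] w 9.8 gf 21.9
161 t 17.64 p [576.5 -32.9 153.5] F [0.  0.2 4.5] w 10.8 gf 22.2
143 t 18.44 p [582.4 -21.7 153.5] F [ 0.7 -0.4  5.6] w 10.7 gf 22.3
125 t 19.24 p [591.5 -13.1 153.5] F [ 0.8 -0.2  5.2] w 10.5 gf 22.2
107 t 20.04 p [602.8  -7.6 153.5] F [ 1.1 -0.8  4.7] w 10.5 gf 22.2
89 t 20.84 p [615.3  -5.8 153.5] F [1.2 0.3 5.5] w 10.4 gf 22.2
end t 21.24 p [621.6  -6.5 153.5] F [ 1.7 -0.5  5. ] w 10.7 gf 22.2
```

View pics/s3.png

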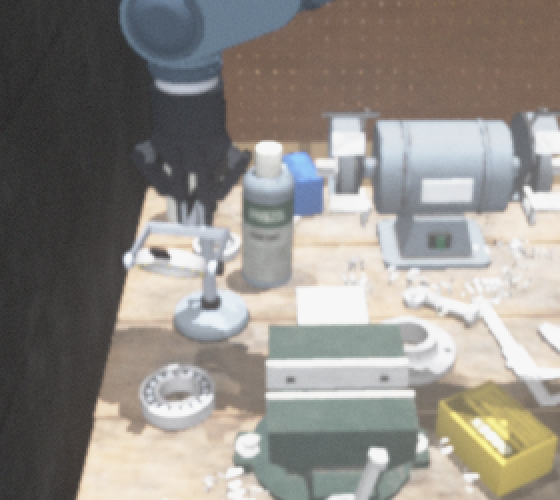

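The arm now points toward the bearing and the lens is seen edge-on with its tab raised at crop (160,255). I'll let go, back off and measure.

```bash
cat >> h.py <<'E'
def meas():
    for n in("top","side"):
        P=world(cap(n))
        b=sel(P,(590,700),(55,155),(17,26))
        if len(b)>20: print(n,"big",hullc(b),circ(rim(b),40)[0])
        h=sel(P,(595,635),(-70,-20),(180,188)); 
        if len(h): print(" hub",hullc(h))
        q=sel(P,(540,740),(15,190),(135,225))
        d=q[:,:2]-C; a=np.radians(80); u=np.array([np.cos(a),np.sin(a)]); v=np.array([-u[1],u[0]])
        r,s,z=d@u,d@v,q[:,2]
        for lo in range(60,200,10):
            m=(r>=lo)&(r<lo+10)
            if m.sum()<3: continue
            o=m&(abs(s)<33)
            print("  r",lo,"s",np.round([s[m].min(),s[m].max()],1),"mid n",o.sum(),"z",np.percentile(z[o],[5,50,95]).round(1) if o.any() else "")
        np.save(f"m_{n}.npy",np.c_[r,s,z])
E
python3 - <<'E'
from h import *
arm.grip(40); st("open")
arm.move_l(bp(80,z=230),max_speed=120); 
arm.move_l([560,-60,330],max_speed=200)
st(); meas()
E
```

```text
open t 21.68 p [620.4  -5.9 152.2] F [-0.   0.1  0.1] w 40.0 gf 0.0
t 23.27 p [559.7 -59.7 328.4] F [-0.4  0.6 -0.2] w 39.7 gf 0.0
 hub (array([612. , -52.6]), 11.0, 24)
side big (array([640.5, 105.3]), 42.4, 628) [642.4 105.7]
 hub (array([615.1, -43.3]), 14.0, 67)
  r 60 s [-44.   42.8] mid n 23 z [175.4 176.5 177.3]
  r 70 s [-46.3  43.8] mid n 162 z [165.4 171.8 177.4]
  r 80 s [-46.9  43.6] mid n 0 z 
  r 90 s [-45.8  43.7] mid n 0 z 
  r 100 s [-45.7  43.9] mid n 0 z 
  r 110 s [-46.3  44.3] mid n 54 z [142.9 148.2 152.7]
  r 120 s [-47.2  43.9] mid n 57 z [147.2 154.6 162.1]
  r 130 s [-55.5  50.9] mid n 38 z [159.  165.4 179.9]
  r 140 s [-52.5  50. ] mid n 52 z [172.  184.8 192.7]
  r 150 s [-31.7  28.9] mid n 123 z [180.5 191.  197.5]
  r 160 s [-20.2  17.6] mid n 51 z [187.8 192.6 201.2]
  r 170 s [-10.5   6. ] mid n 37 z [205.  210.7 213.8]
```

```bash
cat >> h.py <<'E'
def tp(t,dz=0,H=79.4):
    return bp(H,135+58*np.cos(t)-3*np.sin(t)-3,170+58*np.sin(t)+3*np.cos(t)+dz)
E
python3 - <<'E'
from h import *
arm.grip(0)
arm.reach(tp(.85,60),bo(79.4)); st("above")
arm.move_l(tp(.85,8),max_speed=100)
for t in (.75,.6,.45,.3,.2,.15):
    arm.move_l(tp(t),max_speed=40); st(t)
arm.move_l(tp(.15,100),max_speed=150)
arm.move_l([520,-20,330],max_speed=250); st("away")
meas()
E
```

```text
above t 24.67 p [645.  118.8 276.1] F [ 0.2 -0.1  0. ] w 0.3 gf 0.0
0.75 t 25.8 p [645.9 124.3 212. ] F [0.9 2.  2.4] w 0.1 gf 1.1
0.6 t 26.17 p [646.6 129.9 204.9] F [0.8 0.6 2. ] w -0.2 gf 1.0
0.45 t 26.53 p [647.1 134.1 196.9] F [-0.6  0.6 -0.3] w -0.0 gf 0.0
0.3 t 26.9 p [648.  137.9 189.3] F [-0.1 -0.4  0.3] w 0.1 gf 0.0
0.2 t 27.19 p [648.4 139.6 184. ] F [ 0.9  0.6 -0.1] w 0.3 gf 0.0
0.15 t 27.44 p [648.7 140.2 181.4] F [-0.3 -0.4  0.6] w 0.2 gf 0.0
away t 29.25 p [520.1 -19.5 329.3] F [-0.  -0.1  0.4] w 0.1 gf 0.0
 hub (array([612.3, -46.9]), 13.5, 70)
  r 120 s [23.3 28.3] mid n 4 z [167.9 169.  173.5]
  r 130 s [10.6 25.5] mid n 18 z [167.3 171.7 174.1]
  r 140 s [-0.  24.3] mid n 33 z [168.8 172.6 174.3]
  r 150 s [-12.9  26.3] mid n 50 z [171.5 173.9 180.1]
  r 160 s [-17.   23.4] mid n 55 z [173.3 179.  182.7]
  r 170 s [-7.8 11.1] mid n 26 z [175.6 178.2 180.6]
  r 180 s [-6.8  9.8] mid n 30 z [175.8 179.3 183.4]
  r 190 s [-4.5  5.7] mid n 3 z [178.7 180.6 180.7]
side big (array([643. , 104.5]), 42.6, 635) [642.1 105.4]
 hub (array([614.9, -44.5]), 14.3, 65)
  r 60 s [-37.7  42.3] mid n 24 z [174.9 176.2 177.6]
  r 70 s [-45.   44.5] mid n 168 z [165.3 171.9 177.4]
  r 80 s [-43.9  44.3] mid n 0 z 
  r 90 s [-46.8  44.8] mid n 1 z [170.6 170.6 170.6]
  r 100 s [-45.7  44.5] mid n 73 z [166.9 172.1 174.1]
  r 110 s [-46.9  44.5] mid n 73 z [168.1 170.3 175.4]
  r 120 s [-46.4  51.2] mid n 73 z [170.2 171.9 176.8]
  r 130 s [-53.5  51.9] mid n 72 z [171.1 172.8 177.7]
  r 140 s [-52.5  52.4] mid n 79 z [171.4 174.5 179.5]
  r 150 s [-33.2  32. ] mid n 74 z [167.8 176.8 181.6]
  r 160 s [-27.6  24.6] mid n 131 z [169.1 178.3 182.7]
  r 170 s [-10.4   9.3] mid n 27 z [173.6 179.  180.2]
  r 180 s [-8.1  7.2] mid n 29 z [177.3 180.4 182. ]
  r 190 s [-7.6  7.7] mid n 19 z [176.9 179.4 182.6]
```

Run:
```python
from h import *
for n in("side","top"):
    r,s,z=np.load(f"m_{n}.npy").T
    m=(np.hypot(r-135,s)<27)&(z>160)   # glass
    A=np.c_[r[m]-135,s[m],np.ones(m.sum())]
    f=least_squares(lambda c:A@c-z[m],[.1,0,172],loss="soft_l1"); print(n,"glass",f.x.round(3),m.sum())
    ring=(np.hypot(r-135,s)>29)&(np.hypot(r-135,s)<35)&(z>162)
    d=np.hypot(r-135,s); sl=[]
    for lab,mm in(("in",ring&(r<115)),("out",ring&(r>155))): print(lab,mm.sum(),np.median(r[mm]) if mm.any() else 0,np.percentile(z[mm],[50,75,95]).round(1) if mm.any() else 0)
    k=(r>173)&(r<191)&(abs(s)<9); print("tab",np.median(r[k]),np.percentile(z[k],[25,50,75]))
```

```text
side glass [1.60000e-01 2.00000e-03 1.72696e+02] 193
in 71 106.83095507847216 [172.1 173.5 174.5]
out 127 164.33329585247498 [179.1 181.  182.7]
tab 183.83140067424938 [179.0339066  179.8071074  181.03448279]
top glass [1.27000e-01 5.00000e-03 1.70986e+02] 96
in 0 0 0
out 41 164.30729917417202 [179.8 180.6 182.9]
tab 182.2730254035702 [177.07950761 178.73098398 180.1013927 ]
```

Run:
```python
from h import *
arm.move_l(tp(.15,100),max_speed=250); 
arm.move_l(tp(.15,15),max_speed=150)
arm.move_l(tp(.112),max_speed=30); st("press")
arm.move_l(tp(.15,100),max_speed=150)
arm.move_l([480,-60,400],max_speed=300); st("away")
meas()
for n in("side","top"):
    r,s,z=np.load(f"m_{n}.npy").T
    m=(np.hypot(r-135,s)<27)&(z>160)
    A=np.c_[r[m]-135,s[m],np.ones(m.sum())]
    f=least_squares(lambda c:A@c-z[m],[.1,0,172],loss="soft_l1"); print(n,"glass",f.x.round(3),m.sum())
    k=(r>173)&(r<191)&(abs(s)<9); print("tab",np.median(r[k]),np.median(z[k]),np.median(s[k]))
f=cap("top"); cv2.imwrite("pics/t4.png",f["image"][60:310,150:430,::-1].repeat(2,0).repeat(2,1))
```

```text
press t 31.78 p [648.7 140.5 179.3] F [ 0.3 -0.2  0.1] w 0.1 gf 0.0
away t 33.73 p [480.1 -59.4 398.8] F [-0.7 -0.2  0. ] w 0.2 gf 0.0
top big (array([635.9, 105.5]), 39.0, 108) [631.6 106.1]
  r 70 s [45.3 46.6] mid n 0 z 
  r 80 s [42.2 46.8] mid n 0 z 
  r 90 s [41.3 46.7] mid n 0 z 
  r 100 s [14.5 46.5] mid n 17 z [161.9 172.1 176.1]
  r 110 s [-1.3 46.5] mid n 47 z [163.4 169.4 174.6]
  r 120 s [-11.4  53.5] mid n 64 z [168.2 170.4 176.1]
  r 130 s [-22.1  54.2] mid n 79 z [168.4 171.8 176.3]
  r 140 s [-23.7  53.1] mid n 83 z [169.1 172.1 178.5]
  r 150 s [-24.8  30.9] mid n 96 z [169.2 173.2 180.3]
  r 160 s [-20.1  23.3] mid n 39 z [171.5 177.9 180.6]
side big (array([641.8, 105.3]), 41.5, 635) [642.3 105.8]
 hub (array([614.8, -44.1]), 14.7, 62)
  r 60 s [-38.6  39.8] mid n 31 z [165.6 176.2 177.4]
  r 70 s [-45.3  44.5] mid n 158 z [166.  171.7 177.4]
  r 80 s [-45.3  44.3] mid n 0 z 
  r 90 s [-45.7  44.9] mid n 1 z [173.8 173.8 173.8]
  r 100 s [-45.3  44.4] mid n 75 z [168.2 173.1 175.3]
  r 110 s [-46.2  44.3] mid n 81 z [168.6 171.2 176. ]
  r 120 s [-46.4  51.6] mid n 75 z [170.1 171.9 176.5]
  r 130 s [-54.2  52.1] mid n 75 z [171.2 173.1 177.9]
  r 140 s [-52.8  52.3] mid n 82 z [172.  173.8 179.1]
  r 150 s [-33.4  31. ] mid n 79 z [167.7 175.4 180. ]
  r 160 s [-25.2  24.8] mid n 132 z [167.9 176.6 181.2]
  r 170 s [-9.9  7.1] mid n 30 z [174.7 177.4 179.7]
  r 180 s [-8.3  7.3] mid n 26 z [174.5 178.2 179.8]
  r 190 s [-8.4  7.5] mid n 23 z [174.4 177.2 180.1]
side glass [1.09000e-01 1.00000e-03 1.72577e+02] 217
tab 183.01511736628797 177.99267515653474 -0.6910386872838883
top glass [ 7.40000e-02 -1.70000e-02  1.71072e+02] 287
tab nan nan nan
  return _methods._mean(a, axis=axis, dtype=dtype,
  ret = ret.dtype.type(ret / rcount)
```

View pics/t4.png

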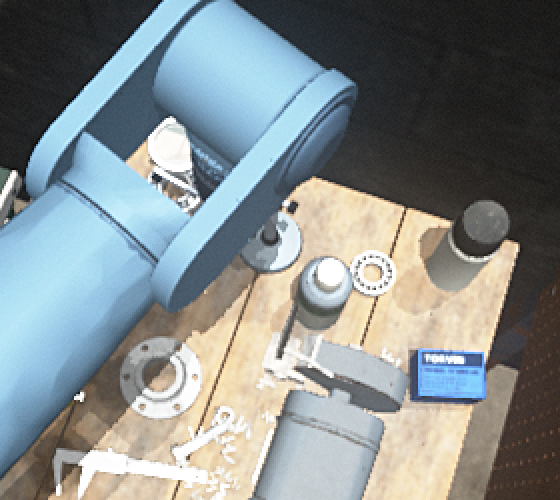

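The can stands upright at crop (475,240), and the bottle, bearings, flange and box look undisturbed. The measured tilt is about 0.11 against a target of 0.115, and the heading is within about 1 mm at the lens.

```bash
python3 -c "
from h import *
print(arm.hand_in())"
```

```text
the job is handed in; nothing more can be done
None
```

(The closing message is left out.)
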